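# Close up the slide stainer

### The arm

A 6-joint arm with a two-finger parallel gripper is mounted at the origin on the work surface. World frame = base frame: x ahead of the robot, y to its left, z up, the work surface at z = 0. Lengths are in m, angles in rad, forces in N, time in s.
With the tool pointing down it reaches from about 0.3 to 0.775 m from the base axis. Payload 14.6 kg.
Tool frame: the origin (TCP) lies midway between the tips of the shut fingers; the grasp point (between the pads) lies 19 mm behind it; z points along the fingers, x is the direction in which the jaws open and shut, and the axes are right-handed (so a half turn about z gives the same grasp; the last joint's range is limited). The gripper opens to 85 mm and grips with 20 to 120 N. Pads are 22 mm wide; open, the fingers measure 114 mm over their backs; the gripper's body (76 mm by 85 mm) begins 54 mm behind the grasp point. The pads swing forward as they close: fully open they stand 13 mm farther back than shut.
Start: joints at [1.216, 0.3, 1.521, -0, 1.321, -0.067], TCP at [0.156, 0.527, 0.205] pointing down, gripper open.
Joint ranges: [-3.03, 3.03], [-0.79, 2.21], [0.23, 2.52], [-1.04, 4.18], [0, 3.07], [-2.55, 2.55]. Speed limits (rad/s): [2.22, 2.22, 2.57, 3.14, 3.14, 3.14].

### API

Orientations are given as a 3x3 rotation matrix whose columns are the frame's x, y, z axes.
In Python, from station import robot, jaws, status, imaging gives the robot as it stands. The module is installed in compiled form; this text tells all that it offers. Calls block until the motion is done:
- robot.move_to(position, orientation): joint-space move of the TCP to a pose.
- robot.servo_line(position, frame=None, rate=0.15): straight line of the TCP; frame=None keeps the orientation; rate is the mean speed in m/s.
- robot.move_j(angles): joint-space move.
- jaws.command_gripper(opening, grasp_force=None): finger opening in m; grasp_force is the grip in N (None keeps the last); returns when the fingers have stopped.
- robot.pause(seconds).
- robot.ik(position, orientation): joint angles nearest the present ones, or None.
- status.sense(): the state.
- imaging.get_image(name): name is "side" or "top"; returns the picture (384x512x3 uint8, red, green, blue); there is no depth.
- imaging.camera_params(name): a dict with "fov_y" (degrees; the focal length in pixels is half the picture's height over the tangent of half this angle, whatever the lens; pixels are square), "cx", "cy" (the principal point, pixels), "world_to_cam" (4x4, takes a point from world to camera coordinates). Camera axes: x right, y down, z forward; pixel columns grow to the right and rows downward; lengths in m; the calibration is good to about 2 mm. A picture is of the moment at which its call begins. camera_params takes no time and is no camera call.
A pose or a line that the arm cannot do raises robot.IKError and nothing moves.
- robot.close_job(): hands the job in, once; it reports no verdict.
The state is a dict: "time_s": time; "q": joint angles; "joint_velocities": joint speeds; "effort": joint torques, N m; "ee_pos": TCP position; "tool_rot": TCP orientation; "wrist_force": force on the tool from outside, world axes, zero at the start; "wrist_torque": the same for the moment, N m; "finger_gap": finger opening in m.
Only numpy, scipy, OpenCV 4.12 (cv2) and the standard library are available. Lean on these libraries where they do the work, as an engineer would, in place of code of your own. Each camera call takes 0.05 s, during which the arm holds its last target.

### The job

Keep the solvent fumes in: with your fingertips push the red and the blue reagent drawer fully home, in either order, and after that push the smoked cover by its orange rib until it is fully shut over the slide bay. Leave the green drawer as far out as it is (it is waiting to be refilled). Push only: do not pinch or lift anything, and do not disturb the jars, bottle and other things standing about.

Things in the scene. Friction and masses are not known exactly. Their poses are not given: they have to be found in the camera images.
- module: fixed ivory staining module, 240 (x) by 360 (y), deck 95 above the table. Origin at the centre of its underside; its front face is at x = -120 mm, x points away from the front, y to its left side, z up. Three drawers side by side, 105 apart, come out of the front; in the deck (x -80 to 45) is a slide bay (y 10 to 155) with a sliding smoked cover
- red_front (a point): front face of the red drawer: a white panel 90 wide, 58 high (12 to 70 above the table) and 15 thick, with a red plate on its face and a red strip along its top edge (top at 73). The point is the centre of the outer face (of the plate), 41 mm above the table. x points into the module (the way a push closes it), y along the panel, z up. Behind the panel an open trough slides with it
- red_drawer (a joint): how far the red drawer is pulled out, m: 0 = fully home (panel against the module's front), 0.09 = the stop. Slides with about 2 N of friction and some damping, no spring: it stays where it is left and stops dead at 0.
- blue_front (a point): front face of the blue drawer: a white panel 90 wide, 58 high (12 to 70 above the table) and 15 thick, with a blue plate on its face and a blue strip along its top edge (top at 73). The point is the centre of the outer face (of the plate), 41 mm above the table. x points into the module (the way a push closes it), y along the panel, z up. Behind the panel an open trough slides with it
- blue_drawer (a joint): how far the blue drawer is pulled out, m: 0 = fully home (panel against the module's front), 0.09 = the stop. Slides with about 2 N of friction and some damping, no spring: it stays where it is left and stops dead at 0.
- green_front (a point): front face of the green drawer: a white panel 90 wide, 58 high (12 to 70 above the table) and 15 thick, with a green plate on its face and a green strip along its top edge (top at 73). The point is the centre of the outer face (of the plate), 41 mm above the table. x points into the module (the way a push closes it), y along the panel, z up. Behind the panel an open trough slides with it
- green_drawer (a joint): how far the green drawer is pulled out, m: 0 = fully home (panel against the module's front), 0.09 = the stop. Slides with about 2 N of friction and some damping, no spring: it stays where it is left and stops dead at 0. This one stays as it is
- cover_rib (a point): orange upright rib at the trailing edge of the smoked cover: 70 along x, 10 thick along y, top 134 above the table, standing 31 above the cover (cover's top at 103). The point is the middle of the rib's rear (-y) face, 119 above the table. y points the way the cover closes. Behind the rib (-y) is only the deck at 95; two low tracks at x = -78 and 49 mm of the module rise to 101
- cover (a joint): how far the smoked cover is open, m: 0 = fully shut over the bay; grows as it slides to -y; stop at 0.125. Slides with about 2 N of friction and some damping, no spring: it stays where it is left and stops dead at 0.
- amber_jar: small amber glass jar, 44 across, 60 high, on the module's deck at the back (mm); origin at the centre of its underside; leave alone
- clear_jar: small clear jar with blue cap, 40 across, 50 high, on the module's deck at the back (mm); origin at the centre of its underside; leave alone
- trough: loose white open trough 130 x 75 x 60 beside the module (mm); origin at the centre of its underside; leave alone
- slide_rack: grey slide rack 85 x 50 with glass slides and a wire handle, 78 high, beside the module (mm); origin at the centre of its underside; leave alone
- rinse_bottle: white bottle with red cap, 64 across, 150 high, beside the module (mm); origin at the centre of its underside; leave alone
- beaker: glass beaker, 66 across, 70 high, in front of the module's left side (mm); origin at the centre of its underside; leave alone

How it is judged:
By the outcome, as a careful person would: the job done as asked, in the order asked, and still so for the second after the job is handed in, with the robot touching nothing.
It also fails if it takes over 51 s, if anything falls off the work surface, if the arm or the gripper's body presses on something with over 40 N, if the wrist force passes 120 N, or if a joint passes its speed limit or range.

## Working session

There is one attempt and no reset: what is moved stays moved. The work goes in short steps, each a Python script; the robot and the scene stay as the last script left them, time stands still between calls to the robot, and variables do not carry over. Pictures are saved under pics/ and viewed, and the job is handed in when it is done.

```bash
mkdir -p pics
python3 - <<'E'
from station import robot,jaws,status,imaging
import cv2
for n in("side","top"):
    im=imaging.get_image(n); cv2.imwrite(f"pics/{n}0.png",cv2.resize(im[:,:,::-1],(800,600),interpolation=cv2.INTER_CUBIC)); cv2.imwrite(f"pics/raw_{n}0.png",im[:,:,::-1])
    print(n,imaging.camera_params(n))
s=status.sense();print(s["time_s"],s["tool_rot"],s["finger_gap"])
E
```

```text
side {'fov_y': 53.02893403235859, 'cx': 250.65690739209228, 'cy': 187.78635300079029, 'world_to_cam': array([[-0.97096953, -0.2390091 ,  0.00963499,  0.59674197],
       [-0.13160151,  0.50012542, -0.85589462,  0.17655956],
       [ 0.1997479 , -0.83231557, -0.5170605 ,  0.87994902],
       [ 0.        ,  0.        ,  0.        ,  1.        ]])}
top {'fov_y': 48.41010324464519, 'cx': 252.75294723540077, 'cy': 190.20558374194454, 'world_to_cam': array([[ 0.01673406, -0.99958778,  0.02332908, -0.00925596],
       [-0.98093562, -0.0209309 , -0.19320251,  0.64719864],
       [ 0.19361116, -0.01965126, -0.98088151,  1.00727943],
       [ 0.        ,  0.        ,  0.        ,  1.        ]])}
0.1 [[ 2.83816021e-01  9.58878693e-01 -3.43612222e-04]
 [ 9.58878178e-01 -2.83816225e-01 -9.95036663e-04]
 [-1.05164218e-03 -4.70749155e-05 -9.99999446e-01]] 0.08553037585772176
```

View pics/side0.png

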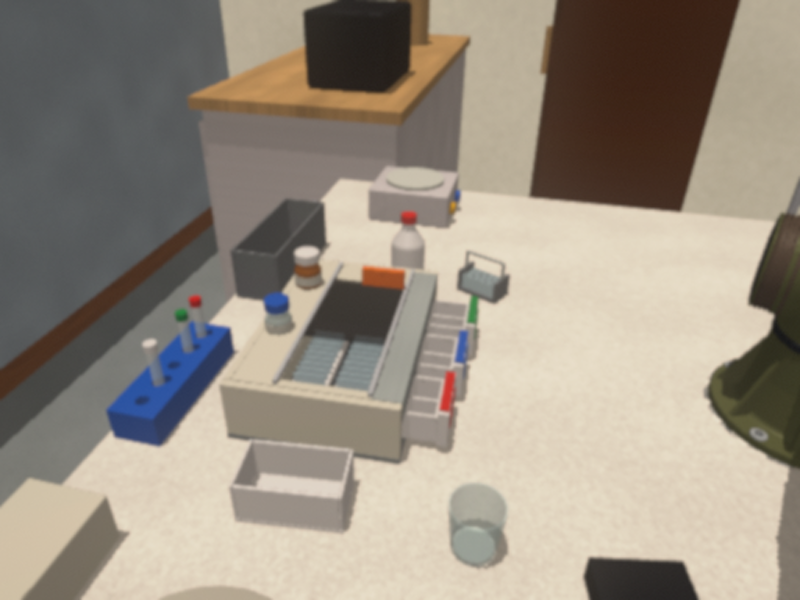

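View pics/top0.png

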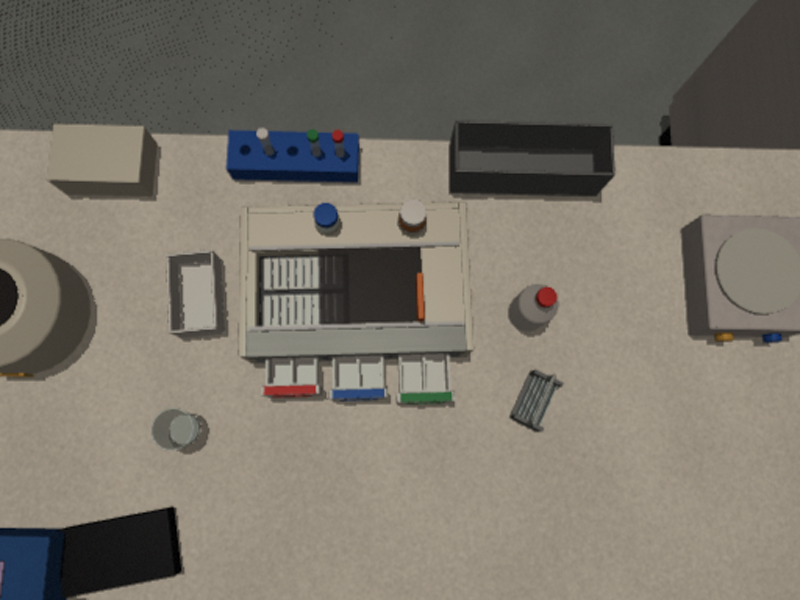

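Run:
```python
import cv2
a=cv2.imread("pics/raw_top0.png")[120:264,145:337]; cv2.imwrite("pics/topc.png",cv2.resize(a,(768,576),interpolation=cv2.INTER_CUBIC))
a=cv2.imread("pics/raw_side0.png")[150:300,130:330]; cv2.imwrite("pics/sidec.png",cv2.resize(a,(800,600),interpolation=cv2.INTER_CUBIC))
```

```text
(no output)
```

View pics/topc.png

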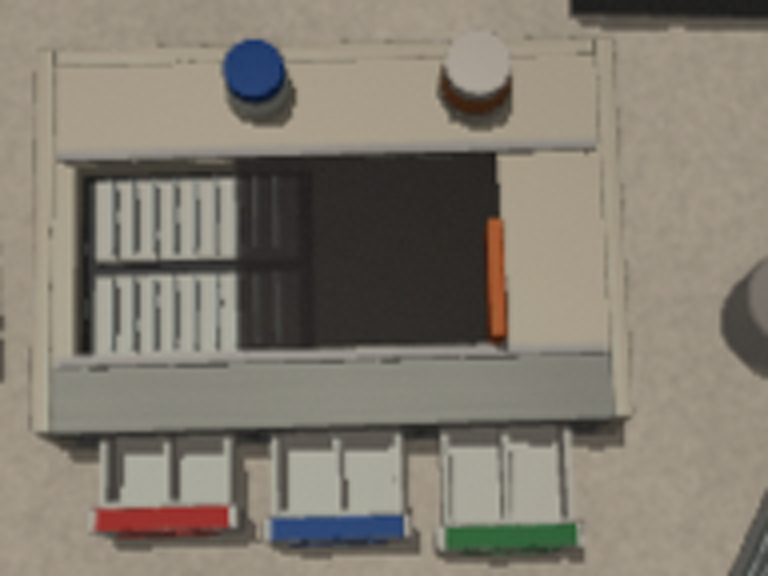

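View pics/sidec.png

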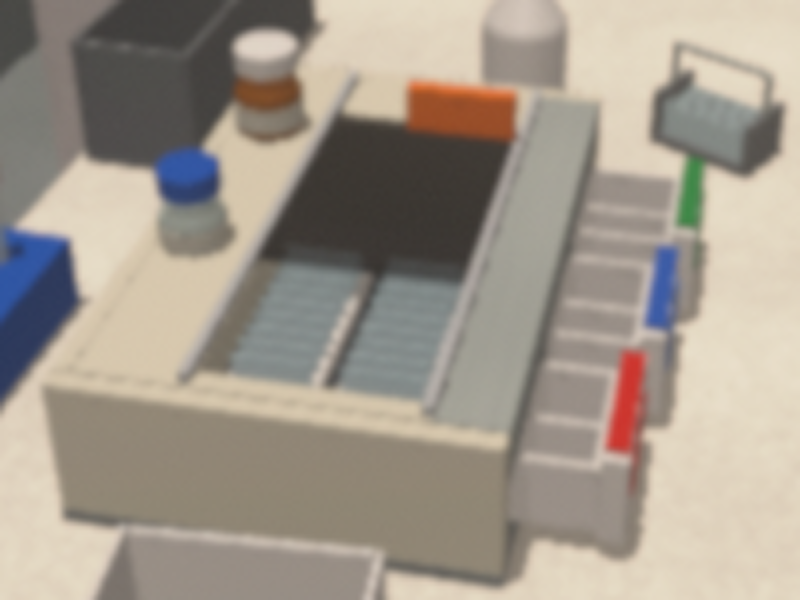

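```bash
cat > h.py <<'E'
import numpy as np
from station import imaging
def px2w(n,u,v,z):
    p=imaging.camera_params(n); f=192/np.tan(np.radians(p["fov_y"]/2)); T=p["world_to_cam"]
    d=T[:3,:3].T@np.array([(u-p["cx"])/f,(v-p["cy"])/f,1]); c=-T[:3,:3].T@T[:3,3]
    return c+d*(z-c[2])/d[2]
E
python3 - <<'E'
from h import *
t=lambda x,y,z:px2w("top",145+x/4,120+y/4,z).round(4)
s=lambda x,y,z:px2w("side",130+x/4,150+y/4,z).round(4)
for n,x,y,z in [("FL",37,435,.095),("FR",632,415,.095),("BR",610,40,.095),("BL",40,50,.095),
 ("redL",96,531,.073),("redR",229,527,.073),("bluL",272,541,.073),("bluR",405,536,.073),("grnL",445,550,.073),("grnR",578,546,.073),
 ("ribBR",508,340,.134),("ribTR",503,218,.134),("ribBL",492,342,.134),("ribTL",487,219,.134)]: print(n,t(x,y,z))
print("side")
for n,x,y,z in [("FL",507,442,.095),("BL",47,383,.095),("FR",600,100,.095),
 ("red near",632,452,.073),("red far",644,353,.073),("blue n",670,328,.073),("blue f",677,248,.073),("gr n",698,228,.073),("g f",704,160,.073),
 ("ribL back",408,83,.134),("rib front",517,92,.134)]: print(n,s(x,y,z))
E
```

```text
FL [0.5427 0.2361 0.095 ]
FR [ 0.5615 -0.1183  0.095 ]
BR [ 0.7972 -0.1059  0.095 ]
BL [0.7818 0.2489 0.095 ]
redL [0.4879 0.2019 0.073 ]
redR [0.4917 0.1223 0.073 ]
bluL [0.4838 0.0962 0.073 ]
bluR [0.4882 0.0163 0.073 ]
grnL [ 0.4803 -0.0079  0.073 ]
grnR [ 0.4841 -0.0882  0.073 ]
ribBR [ 0.5992 -0.0409  0.134 ]
ribTR [ 0.6719 -0.0373  0.134 ]
ribBL [ 0.5978 -0.0316  0.134 ]
ribTL [ 0.6711 -0.0279  0.134 ]
side
FL [0.5457 0.2345 0.095 ]
BL [0.7811 0.2497 0.095 ]
FR [ 0.5616 -0.1115  0.095 ]
red near [0.4885 0.202  0.073 ]
red far [0.4946 0.1221 0.073 ]
blue n [0.4839 0.0965 0.073 ]
blue f [0.4906 0.0175 0.073 ]
gr n [ 0.481  -0.0073  0.073 ]
g f [ 0.487  -0.0883  0.073 ]
ribL back [ 0.6725 -0.0328  0.134 ]
rib front [ 0.6033 -0.039   0.134 ]
```

The red, blue and green strips and the rib are clear in both views, and the two agree within about 3–4 mm. The module is at about (0.671, 0.065) with a yaw of about 0.053 rad. I'll push red first.

```bash
cat >> h.py <<'E'
from station import robot,jaws,status
yaw=.053; c=np.array([.6708,.0652])
ex=np.array([np.cos(yaw),np.sin(yaw),0]); ey=np.array([-np.sin(yaw),np.cos(yaw),0]); dz=np.array([0,0,-1.])
RD=np.column_stack([ey,ex,dz])
def W(xm,ym,z): return np.array([c[0],c[1],0])+ex*xm+ey*ym+np.array([0,0,z])
def M(p): d=np.array(p)-[c[0],c[1],0]; return np.array([d@ex,d@ey,p[2]])
def st(): 
    s=status.sense(); return s["time_s"],M(s["ee_pos"]).round(4),(np.column_stack([ex,ey,[0,0,1]]).T@s["wrist_force"]).round(1)
def push_drawer(ym,x0,xend,z=.048,lim=14):
    robot.servo_line(W(x0,ym,z),rate=.1); f0=st()[2]; print(st())
    x=x0; hit=0
    while x<xend:
        x+=.008 if x<-.165 else .002
        robot.servo_line(W(x,ym,z),rate=.06)
        t=st(); print(t,round(x,4))
        if t[2][0]-f0[0]<-lim: break
    return x
E
python3 - <<'E'
from h import *
jaws.command_gripper(0.0)
robot.move_to(W(-.215,.105,.2),RD); print(st())
robot.servo_line(W(-.215,.105,.048),rate=.2); print(st())
push_drawer(.105,-.2,-.140)
E
```

```text
(2.5917, array([-0.2151,  0.1056,  0.2   ]), array([ 0.7,  0.3, -0.6]))
(3.5, array([-0.2145,  0.1053,  0.0489]), array([-0.2, -0.4,  0.7]))
(3.8, array([-0.1996,  0.1051,  0.0486]), array([ 0.1, -0.4,  0.6]))
(4.0833, array([-0.1919,  0.105 ,  0.048 ]), array([ 0.1, -0.5,  0.1])) -0.192
(4.3667, array([-0.1838,  0.105 ,  0.0479]), array([-0.2, -0.3, -0.7])) -0.184
(4.65, array([-0.1758,  0.105 ,  0.0479]), array([-0.8,  0.4, -0.8])) -0.176
(4.9333, array([-0.1679,  0.105 ,  0.048 ]), array([0.3, 0. , 1.1])) -0.168
(5.2167, array([-0.1599,  0.105 ,  0.0479]), array([ 0.3, -0.4, -0.3])) -0.16
(5.4667, array([-0.158,  0.105,  0.048]), array([-1. , -1.1, -0.3])) -0.158
(5.7167, array([-0.1559,  0.105 ,  0.048 ]), array([-0.1,  0.3,  0.2])) -0.156
(5.9667, array([-0.1539,  0.105 ,  0.048 ]), array([-0.6, -0.3, -0.3])) -0.154
(6.2167, array([-0.1519,  0.105 ,  0.048 ]), array([-0.5,  0.7, -0.3])) -0.152
(6.4667, array([-0.1499,  0.105 ,  0.048 ]), array([0.7, 0.5, 0.1])) -0.15
(6.7167, array([-0.1479,  0.105 ,  0.048 ]), array([ 0.4, -0.3, -1.2])) -0.148
(6.9667, array([-0.1459,  0.105 ,  0.048 ]), array([-0.5,  1.2,  0.5])) -0.146
(7.2167, array([-0.1439,  0.105 ,  0.048 ]), array([ 0.4, -0.7,  0.1])) -0.144
(7.4667, array([-0.1419,  0.105 ,  0.048 ]), array([ 0.3,  0.6, -0.1])) -0.142
(7.7167, array([-0.1399,  0.105 ,  0.048 ]), array([-0.3, -0.9, -0.6])) -0.14
```

```bash
cat >> h.py <<'E'
def snap(tag):
    import cv2
    a=imaging.get_image("top")[:,:,::-1]; b=imaging.get_image("side")[:,:,::-1]
    a=cv2.resize(a[120:264,145:337],(800,600),interpolation=cv2.INTER_CUBIC); b=cv2.resize(b[150:300,130:330],(800,600),interpolation=cv2.INTER_CUBIC)
    cv2.imwrite(f"pics/{tag}_t.png",a); cv2.imwrite(f"pics/{tag}_s.png",b)
E
python3 -c "
from h import *
snap('a1')"
```

```text
(no output)
```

View pics/a1_t.png

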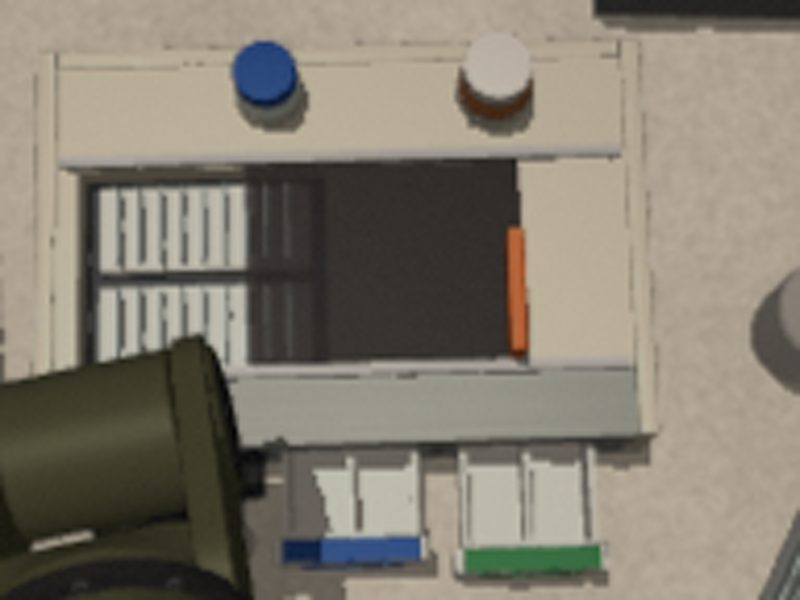

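View pics/a1_s.png

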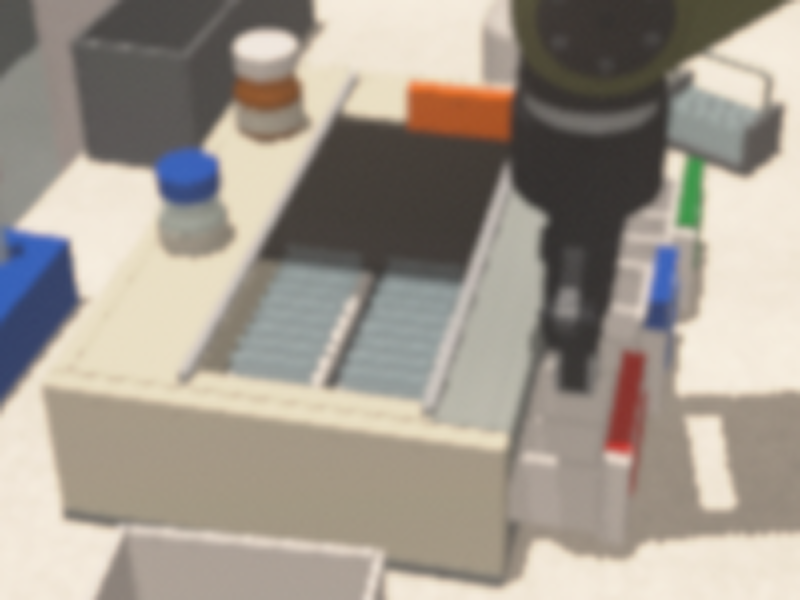

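```bash
cat >> h.py <<'E'
def proj(n,P):
    p=imaging.camera_params(n); f=192/np.tan(np.radians(p["fov_y"]/2)); X=p["world_to_cam"]@np.append(P,1)
    return p["cx"]+f*X[0]/X[2],p["cy"]+f*X[1]/X[2]
E
python3 -c "
from h import *
s=status.sense(); print(s['finger_gap'],s['ee_pos'],s['tool_rot'].round(3),s['wrist_force'],s['time_s'])
for z in (0,.013,.03,.05,.08):
  u,v=proj('side',np.array(s['ee_pos'])+[0,0,z]);print(z,(u-130)*4,(v-150)*4)
for P in (W(-.175,.105,.073),W(-.135,.105,.02)):
  u,v=proj('side',P);print((u-130)*4,(v-150)*4)
"
```

```text
0.00028059429510098445 [0.52540782 0.16265036 0.04796571] [[-0.053  0.999 -0.   ]
 [ 0.999  0.053  0.   ]
 [ 0.    -0.    -1.   ]] [ 0.35156709 -0.08165444  1.06075634] 7.8167
0 572.5480461660732 426.8505839740785
0.013 573.5226719450111 408.1768870848208
0.03 574.8216138202788 383.289338058624
0.05 576.386377196425 353.3086853598977
0.08 578.8109849016726 306.8535326832616
640.6471042712474 399.21502386414727
561.379757148323 464.7290684329205
```

The red drawer didn't move. In the side view the fingertip is at about (575,390), over the trough and roughly 25 mm higher than the reported TCP. I'll lift straight up and check where the tip really is.

Run:
```python
from h import *
import cv2
robot.servo_line(W(-.14,.105,.13),rate=.15)
robot.servo_line(W(-.24,.105,.13),rate=.25)
print(st(), status.sense()["finger_gap"])
P=status.sense()["ee_pos"]
for n in("side","top"):
    im=imaging.get_image(n)[:,:,::-1].copy(); u,v=proj(n,P); print(n,u,v)
    u0=int(np.clip(u-80,0,352));v0=int(np.clip(v-60,0,264))
    a=cv2.resize(im[v0:v0+120,u0:u0+160],(800,600),interpolation=cv2.INTER_CUBIC)
    cv2.circle(a,(int((u-u0)*5),int((v-v0)*5)),4,(255,0,255),-1)
    cv2.imwrite(f"pics/b_{n}.png",a); print(u0,v0)
```

```text
(9.0667, array([-0.2401,  0.105 ,  0.1297]), array([0.1, 0.3, 0.2])) 0.00012120701757325883
side 324.54846790680176 232.0883729448545
244 172
top 183.11706222530154 279.90587822202554
103 219
```

View pics/b_side.png

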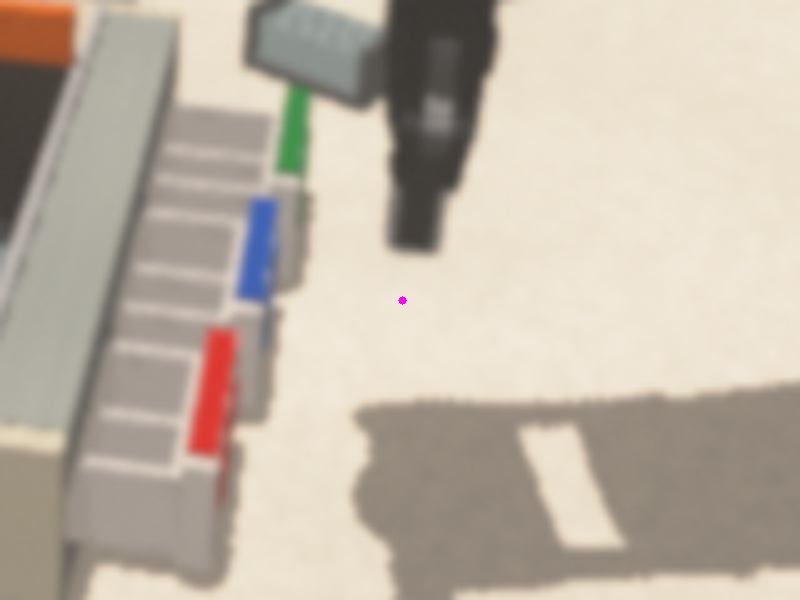

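View pics/b_top.png

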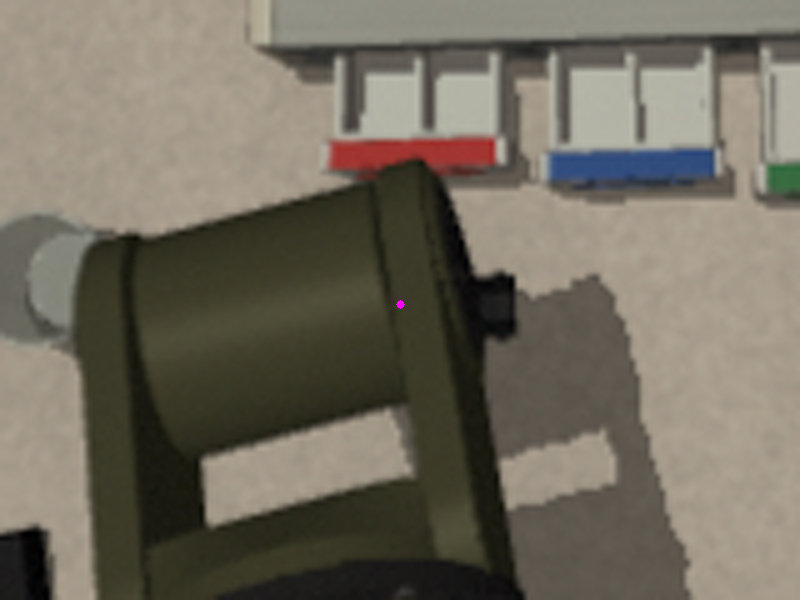

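The marker shows where the TCP should be, and the real tip appears about 11 px (roughly 28 mm) above it. I'll go lower in free space in front of the drawer and measure again.

Run:
```python
from h import *
import cv2
robot.servo_line(W(-.24,.105,.022),rate=.2)
print(st())
P=status.sense()["ee_pos"]
n="side"
im=imaging.get_image(n)[:,:,::-1].copy()
u0,v0=244,172
a=cv2.resize(im[v0:v0+120,u0:u0+160],(800,600),interpolation=cv2.INTER_CUBIC)
for z,col in((0,(255,0,255)),(.028,(0,255,0))):
    u,v=proj(n,np.array(P)+[0,0,z]);cv2.circle(a,(int((u-u0)*5),int((v-v0)*5)),4,col,-1)
cv2.imwrite(f"pics/c_{n}.png",a)
```

```text
(9.8583, array([-0.2394,  0.1051,  0.0226]), array([ 0.7, -1. , -0. ]))
```

View pics/c_side.png

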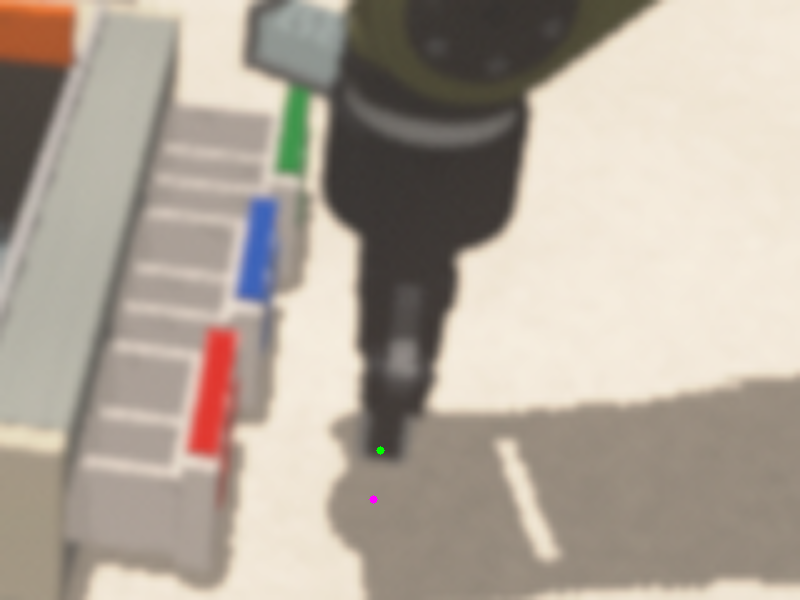

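The tip again sits about 26 mm above the reported TCP, at (385,455). It also cleared the 73 mm panel top at a commanded 48 mm. I'll correct z by −27 mm and push slowly, watching the force.

Run:
```python
from h import *
robot.servo_line(W(-.205,.105,.018),rate=.12)
x=-.205
while x<-.1455:
    x+=.01 if x<-.16 else .0025
    robot.servo_line(W(x,.105,.018),rate=.08); t=st(); print(t,round(x,4))
    if t[2][0]<-10: break
snap('d1')
```

```text
(10.625, array([-0.1952,  0.105 ,  0.0181]), array([-0. ,  0.4,  1.7])) -0.195
(10.9, array([-0.1851,  0.105 ,  0.018 ]), array([0.2, 0.2, 0.3])) -0.185
(11.175, array([-0.1751,  0.105 ,  0.0179]), array([-0.2, -0.5, -0.1])) -0.175
(11.45, array([-0.165 ,  0.105 ,  0.0179]), array([ 0.2,  0.1, -0.1])) -0.165
(11.725, array([-0.1551,  0.105 ,  0.0179]), array([-1.5,  0.6,  0.3])) -0.155
(11.975, array([-0.1526,  0.105 ,  0.018 ]), array([ 0.1, -0.3, -0.9])) -0.1525
(12.225, array([-0.1498,  0.105 ,  0.018 ]), array([ 0.5, -0.1,  0.4])) -0.15
(12.475, array([-0.1473,  0.105 ,  0.018 ]), array([ 0.8, -0.6, -0.2])) -0.1475
(12.725, array([-0.1448,  0.105 ,  0.018 ]), array([-0.3,  0.1, -0.6])) -0.145
```

View pics/d1_s.png

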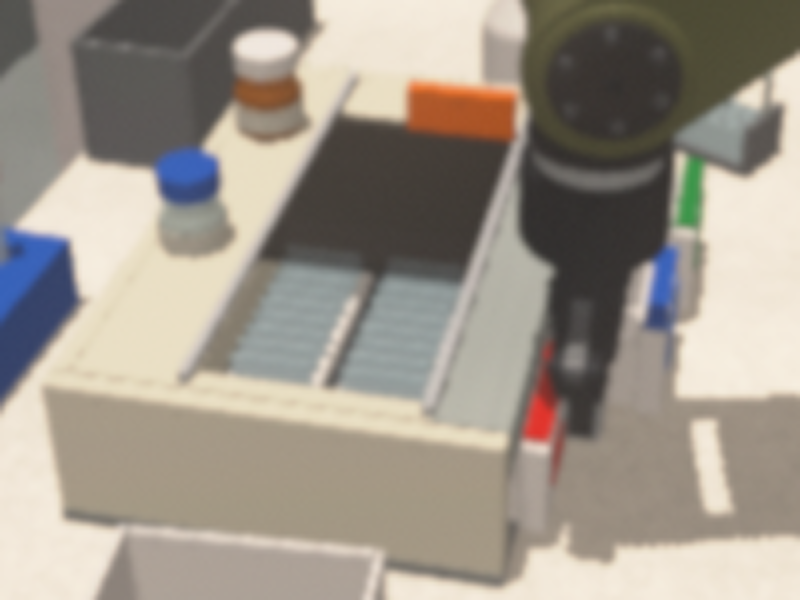

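The red drawer is moving and nearly home. I'll keep pushing to the hard stop.

Run:
```python
from h import *
x=-.145
while x<-.118:
    x+=.002
    robot.servo_line(W(x,.105,.018),rate=.06); t=st(); print(t,round(x,4))
    if t[2][0]<-12: break
snap('d2')
```

```text
(13.075, array([-0.1428,  0.105 ,  0.018 ]), array([-0.7, -0.7,  0.4])) -0.143
(13.325, array([-0.1426,  0.105 ,  0.0178]), array([-14.6,  -1.1,   8.6])) -0.141
```

View pics/d2_s.png

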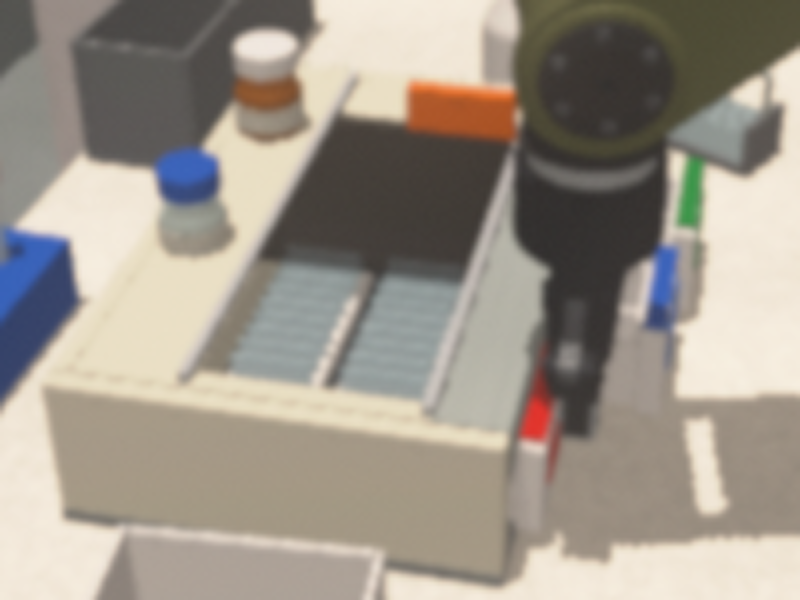

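Red hit its stop: −14.6 N at x_m = −0.1426, and the panel lies against the module in the picture. Blue is next.

Run:
```python
from h import *
robot.servo_line(W(-.235,.105,.018),rate=.15)
robot.servo_line(W(-.235,0,.018),rate=.15)
robot.servo_line(W(-.150,0,.018),rate=.08); print(st())
x=-.150
while x<-.125:
    x+=.002
    robot.servo_line(W(x,0,.018),rate=.06); t=st(); print(t,round(x,4))
    if t[2][0]<-12: break
robot.servo_line(W(-.24,0,.018),rate=.15)
robot.servo_line(W(-.24,0,.2),rate=.25)
print(st()); snap('e')
```

```text
(16.2667, array([-1.502e-01,  1.000e-04,  1.800e-02]), array([ 0.4,  0.6, -0.2]))
(16.5167, array([-1.48e-01,  1.00e-04,  1.80e-02]), array([0.5, 0.7, 0.1])) -0.148
(16.7667, array([-0.1458,  0.    ,  0.018 ]), array([ 0.9, -1.2, -0.7])) -0.146
(17.0167, array([-0.1438, -0.    ,  0.018 ]), array([-0.1, -0.4,  0.5])) -0.144
(17.2667, array([-0.1432, -0.    ,  0.0178]), array([-11.9,   0.4,   5.9])) -0.142
(17.5167, array([-0.1433, -0.    ,  0.0176]), array([-29.5,  -0.9,  19. ])) -0.14
(19.2083, array([-0.2403, -0.    ,  0.1987]), array([-0.1,  0. , -0.1]))
```

View pics/e_s.png

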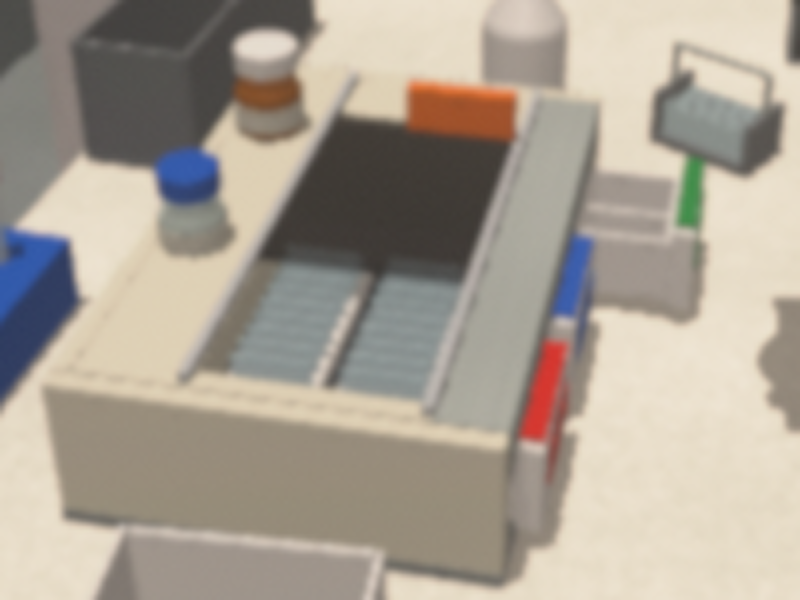

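View pics/e_t.png

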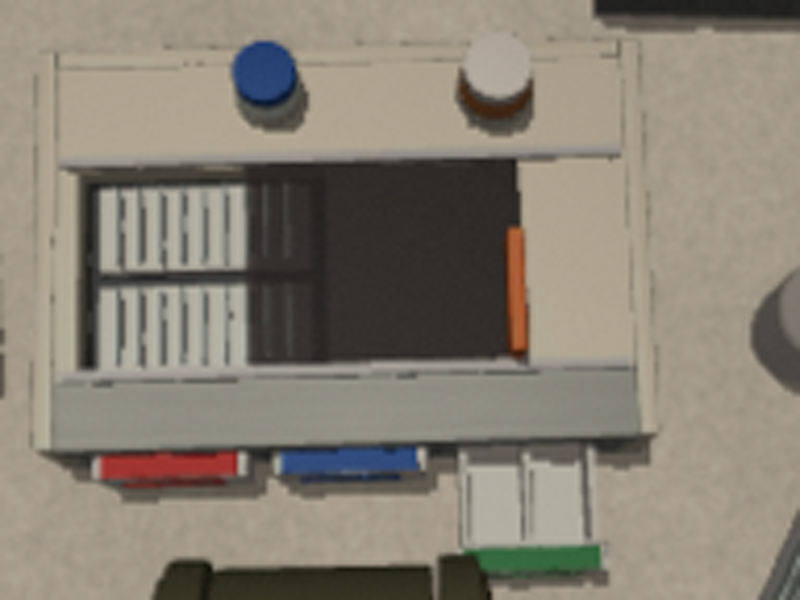

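Red and blue are both home and flush, and green hasn't moved. Next is the cover rib, approached from its −y side.

Run:
```python
from h import *
q=np.array(status.sense()["q"])
best=None
for s in(1,-1):
    R=np.column_stack([-s*ex,s*ey,dz]); j=robot.ik(W(-.035,-.145,.2),R)
    print(s,None if j is None else np.round(j,2))
    if j is not None and (best is None or abs(np.array(j)[5])<best[0]): best=(abs(j[5]),s)
s=best[1];R=np.column_stack([-s*ex,s*ey,dz]); print("use",s)
robot.move_to(W(-.035,-.145,.2),R); print(st())
robot.servo_line(W(-.035,-.145,.088),rate=.15); print(st())
snap('f')
```

```text
1 None
-1 [-0.18  0.53  1.21 -0.    1.4  -0.24]
use -1
(20.5333, array([-0.0353, -0.1446,  0.1998]), array([-0.1,  0.2,  0.2]))
(21.4333, array([-0.0345, -0.145 ,  0.0892]), array([-0.3, -0.4,  1. ]))
```

View pics/f_s.png

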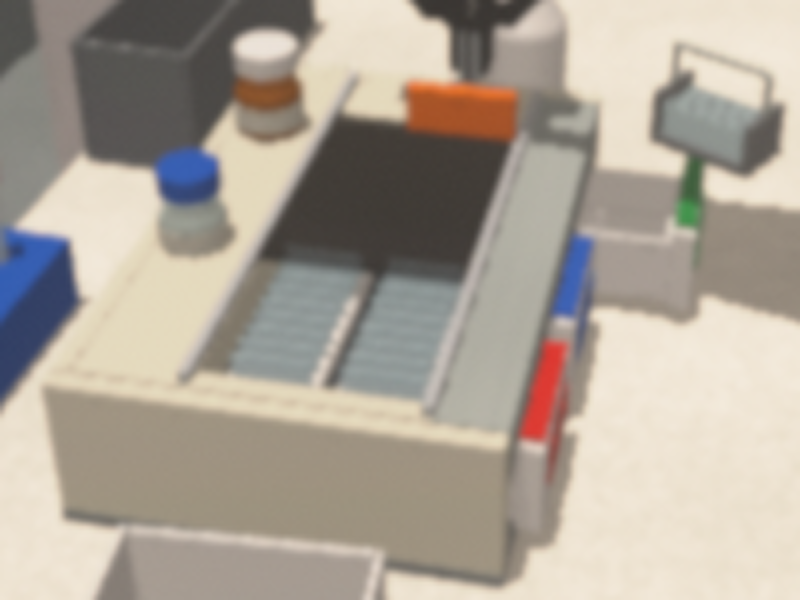

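View pics/f_t.png

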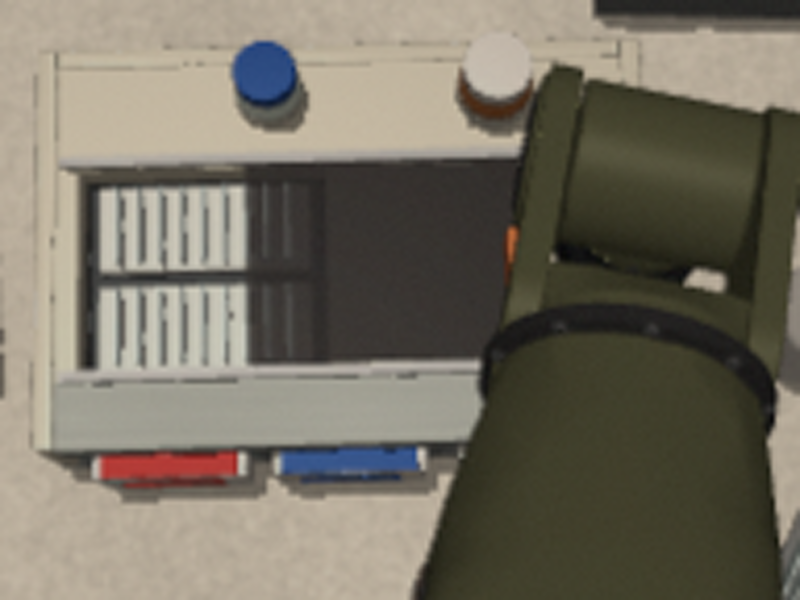

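Run:
```python
from h import *
import cv2
for z in (.088,.1,.115,.125,.13,.14,.15):
    u,v=proj('side',W(-.035,-.145,z));print(z,(u-130)*4,(v-150)*4)
print([(a-b)*4 for a,b in zip(proj('side',W(-.035,-.102,.134)),(130,150))])
a=imaging.get_image("side")[140:200,210:290,::-1]; cv2.imwrite("pics/g.png",cv2.resize(a,(800,600),interpolation=cv2.INTER_CUBIC))
```

```text
0.088 470.9919467408515 115.02812872268521
0.1 471.0951974292899 99.37797121964718
0.115 471.22603278499844 79.54668530020876
0.125 471.3143708648132 66.15689697504968
0.13 471.35887939733664 59.41054443488622
0.14 471.44858419045613 45.813597408885926
0.15 471.539217822689 32.07586218436404
[np.float64(458.20921273335534), np.float64(84.89461020516819)]
```

View pics/g.png

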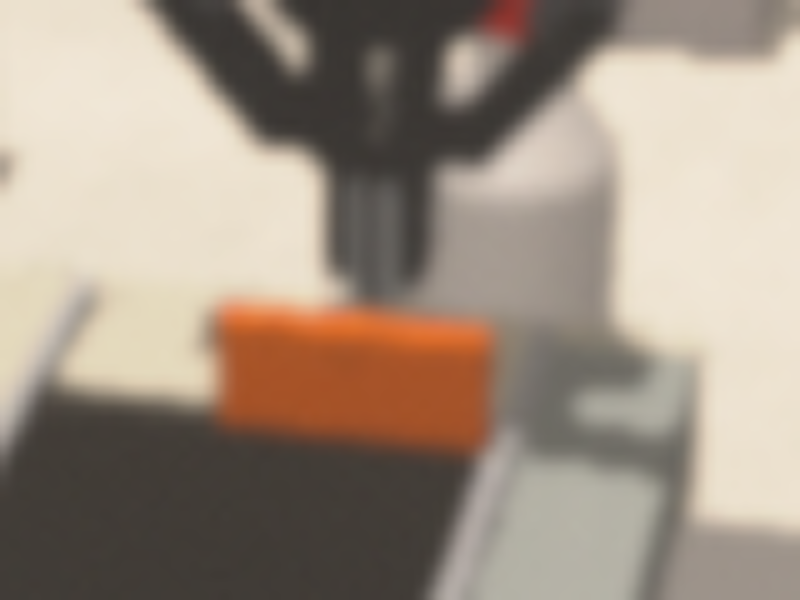

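The tip is at z ≈ 0.115 behind the rib, as intended. Pushing the cover.

Run:
```python
from h import *
robot.servo_line(W(-.035,-.118,.088),rate=.1)
robot.servo_line(W(-.035,-.045,.088),rate=.08); print(st())
y=-.045
while y<.03:
    y+=.003
    robot.servo_line(W(-.035,y,.088),rate=.06); t=st(); print(t,round(y,4))
    if t[2][1]<-12 or abs(t[2][0])>12 or t[0]>36: break
snap('h')
```

```text
(23.0583, array([-0.0352, -0.0451,  0.0879]), array([-0.4,  0.8, -0.7]))
(23.3083, array([-0.0351, -0.042 ,  0.0879]), array([-0.6,  0.1,  0.1])) -0.042
(23.5583, array([-0.035 , -0.0388,  0.088 ]), array([-0.3,  0.1, -0.2])) -0.039
(23.8083, array([-0.035 , -0.0357,  0.088 ]), array([-0.7, -0. , -0.4])) -0.036
(24.0583, array([-0.035 , -0.0327,  0.088 ]), array([-1.3,  0.2,  0.3])) -0.033
(24.3083, array([-0.035 , -0.0297,  0.088 ]), array([-0.1, -0.2,  0.1])) -0.03
(24.5583, array([-0.035 , -0.0268,  0.088 ]), array([-0.1,  0.2, -0.2])) -0.027
(24.8083, array([-0.035 , -0.0237,  0.088 ]), array([ 0.4, -0.8,  0.1])) -0.024
(25.0583, array([-0.035 , -0.0207,  0.088 ]), array([ 0.7,  1.2, -0.1])) -0.021
(25.3083, array([-0.035 , -0.0177,  0.088 ]), array([-0.3,  0.3, -0.3])) -0.018
(25.5583, array([-0.035 , -0.0147,  0.088 ]), array([ 0.5, -0.8,  0. ])) -0.015
(25.8083, array([-0.035 , -0.0117,  0.088 ]), array([-1. , -0.7,  0. ])) -0.012
(26.0583, array([-0.035, -0.01 ,  0.088]), array([ 0.6, -9. ,  0.2])) -0.009
(26.3083, array([-0.035 , -0.0099,  0.088 ]), array([ -1.4, -26.9,   0.5])) -0.006
```

View pics/h_s.png

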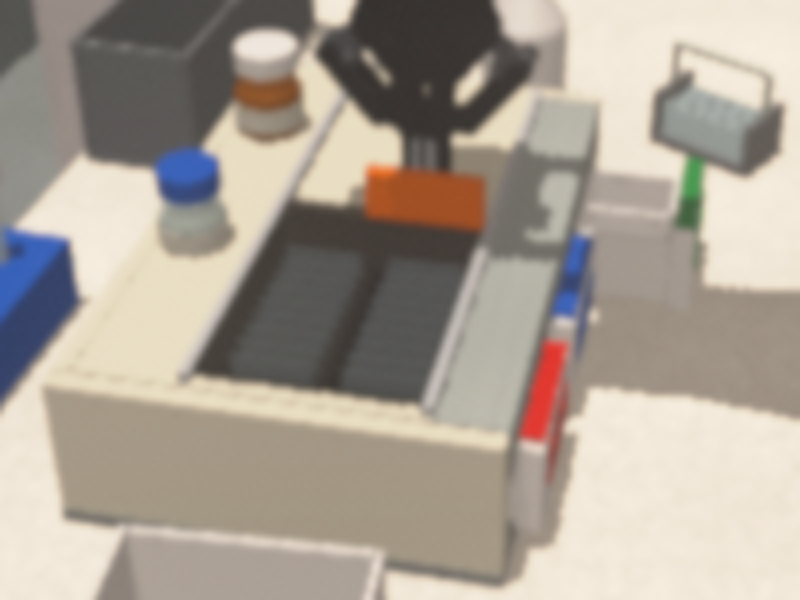

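View pics/h_t.png

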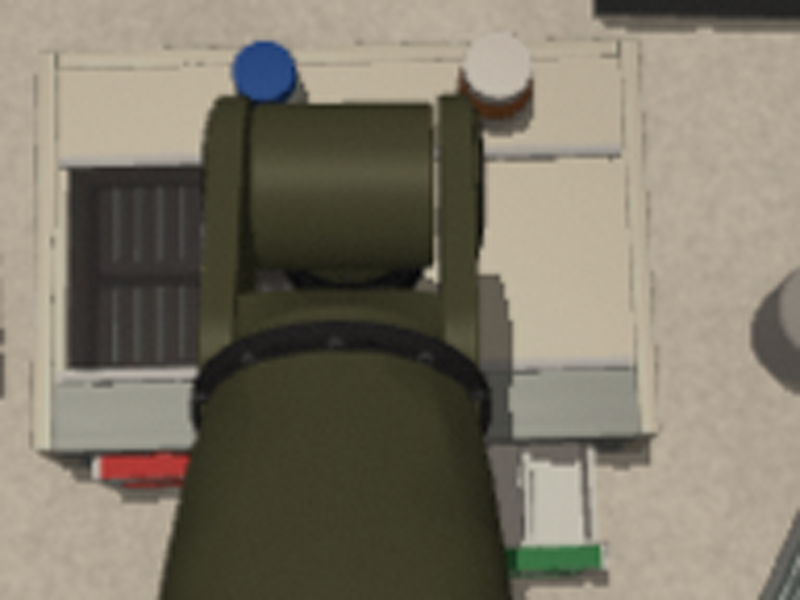

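Cover hit its stop at −27 N and covers the bay. I'll back off, rise clear and check.

Run:
```python
from h import *
robot.servo_line(W(-.035,-.05,.088),rate=.12)
robot.servo_line(W(-.035,-.05,.25),rate=.2)
R=np.array(status.sense()["tool_rot"])
robot.move_to(W(-.27,-.12,.25),R); print(st())
snap('i')
```

```text
(28.85, array([-0.2692, -0.12  ,  0.25  ]), array([ 0.4,  0.2, -0.7]))
```

View pics/i_s.png

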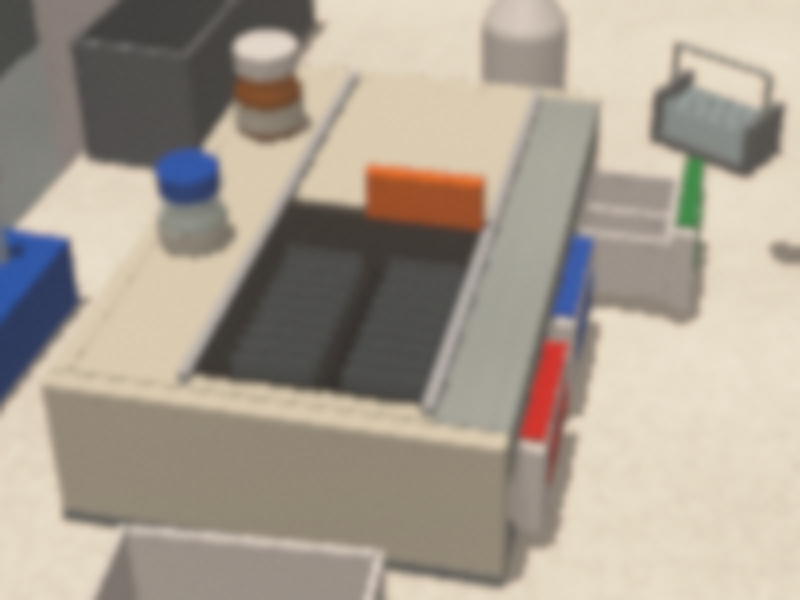

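View pics/i_t.png

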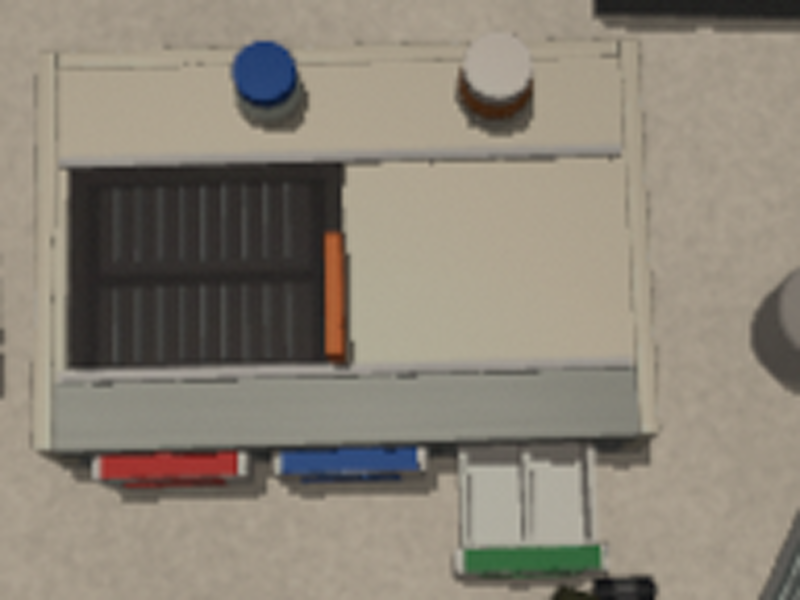

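```bash
python3 -c "
from h import *
print(robot.close_job())"
```

```text
the job is handed in; nothing more can be done
None
```

The job is handed in at about 29 s. The red drawer was pushed home first, then the blue one, and then the smoked cover was pushed shut by its orange rib. I pushed with shut fingertips only.

**Last checks:**
- **Stops:** each one ended in a hard stop: red at −15 N, blue at −30 N and the cover at −27 N. Red and blue stopped within 1 mm of each other.
- **Final pictures:** both fronts are flush with the module and the cover spans the whole bay. The green drawer and both jars are where they were. The bottle, rack and trough show no movement as far as they are in view. The beaker lies outside these crops, so I did not check it at the end.
- **Robot:** the arm is clear of everything.

**What disagreed:** the real fingertip sits about 27 mm higher than the reported TCP. Because of this, my first try at the red drawer passed over its panel and the fingers ended above its trough. The pictures showed no movement and the wrist sensor no contact. I corrected for the offset on all later pushes, and the pictures confirmed the tip height.

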